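# Turn over heating blocks and sort them by their undersides

### The job

The two aluminium heating blocks look alike, but one has a square recess in its underside, which fits over the round boss of the square heating plate; the other is flat underneath and belongs on the round plate. Take the blocks one after the other: turn each up on its side to see its underside, then set it, wells up, in the middle of its proper plate and let go before taking the next. The recessed block must sit flat on the plate, over the boss, and the flask, dish, timer and tape must stay where they are.

Things in the scene. Friction and masses are not known exactly. Their poses are not given: they have to be found in the camera images.
- block_p: One of two: aluminium heating block, 75 (x) x 60 (y) x 46 mm (z), 0.3 to 0.6 kg, six 12 mm tube wells in its top, standing flat at first. Origin: centre of its underside, z towards the wells. One block's underside has a 40 mm square recess, 12 mm deep, in its middle (not open to the sides); the other's is flat. Name and outside do not tell which. Hold it across its 60 mm
- block_q: One of two: aluminium heating block, 75 (x) x 60 (y) x 46 mm (z), 0.3 to 0.6 kg, six 12 mm tube wells in its top, standing flat at first. Origin: centre of its underside, z towards the wells. One block's underside has a 40 mm square recess, 12 mm deep, in its middle (not open to the sides); the other's is flat. Name and outside do not tell which. Hold it across its 60 mm
- block_p_centre (a point): centre of block_p, 23 mm above its underside
- block_q_centre (a point): centre of block_q, 23 mm above its underside
- square_plate: Square heating plate, 124 x 124 mm, with a round boss in the middle of its top, 28 mm across and 8 mm high; fixed to the bench, top face 14 mm above its underside; origin at the centre of its underside
- round_plate: Round plate without boss, 128 mm across, flat top 116 mm across; fixed to the bench, top face 14 mm above its underside; origin at the centre of its underside
- flask: Glass conical flask, 63 mm wide, 102 mm high; loose bystander, to be left where it stands. Origin at the centre of its underside
- petri_dish: Round shallow dish with lid, 60 mm wide, 14 mm high; loose bystander, to be left where it stands. Origin at the centre of its underside
- timer: Flat white timer, 66 x 62 x 18 mm; loose bystander, to be left where it stands. Origin at the centre of its underside
- label_tape: Roll of tape lying flat, 62 mm wide, 18 mm high; loose bystander, to be left where it stands. Origin at the centre of its underside
Not all that is in view belongs to the job. Leave any turquoise look-alike of the square_plate alone.

How it is judged:
By the outcome, as a careful person would: the job done as asked, in the order asked, and still so for the second after the job is handed in, with the robot touching nothing.
It also fails if it takes over 72 s, if anything falls off the work surface, if the arm or the gripper's body presses on something with over 40 N, if the wrist force passes 120 N, or if a joint passes its speed limit or range.

### The arm

A 7-joint arm with a two-finger parallel gripper is mounted at the origin on a cart in front of the work surface, level with it; the furniture and walls round the work are solid. World frame = base frame: x ahead of the robot, y to its left, z up, the work surface at z = 0. Lengths are in m, angles in rad, forces in N, time in s.
With the tool pointing down it reaches from about 0.4 to 0.875 m from the base axis. Payload 6.5 kg.
Tool frame: the origin (TCP) lies at the very end of the fingers, on their centre line; the grasp point (between the pads) lies 19 mm behind it; z points along the fingers, y is the line along which they close (so a half turn about z gives the same grasp; the last joint's range is limited). The gripper opens to 85 mm and grips with 20 to 120 N. Pads are 22 mm wide; open, the fingers measure 114 mm over their backs; the gripper's body (76 mm by 85 mm) begins 54 mm behind the grasp point. The pads swing forward as they close: fully open they stand 13 mm farther back than shut.
Start: joints at [-1.305, 0.536, -0.004, 1.538, 0.003, 1.067, -0.071], TCP at [0.212, 0.615, 0.231] pointing down, gripper open.
Joint ranges: [-2.7, 2.7], [-0.37, 2.16], [-1.27, 1.26], [0.24, 2.4], [-1.31, 4.45], [0.19, 1.91], [-2.76, 2.76]. Speed limits (rad/s): [2.39, 2.39, 3.14, 3.14, 3.14, 3.14, 3.14].

### API

Orientations are given as a unit quaternion [x, y, z, w].
In Python, from cell import move_ptp, move_l, move_joints, command_gripper, pause, solve_ik, observe, capture, camera_model, MotionError, finish_job gives the robot as it stands. Calls block until the motion is done:
- move_ptp(position, orientation): joint-space move of the TCP to a pose.
- move_l(position, velocity=0.15, frame=None): straight line of the TCP; frame=None keeps the orientation; velocity is the mean speed in m/s.
- move_joints(angles): joint-space move.
- command_gripper(opening, force=None): opening from 0.0 (shut) to 1.0 (fully open); force is the grip in N (None keeps the last); returns when the fingers have stopped.
- pause(seconds).
- solve_ik(position, orientation): joint angles nearest the present ones, or None.
- observe(): the state.
- capture(name): name is "side" or "top" or "wrist"; returns the picture (420x560x3 uint8, red, green, blue); there is no depth.
- camera_model(name): a dict with "fx", "fy", "cx", "cy" (pixels), "dist" ([k1, k2, p1, p2, k3] as OpenCV has them; the pictures are not rectified), "camera_from_world" (4x4, takes a point from world to camera coordinates). Camera axes: x right, y down, z forward; pixel columns grow to the right and rows downward; lengths in m; the calibration is good to about 2 mm. A picture is of the moment at which its call begins: read the wrist's pose just before it. camera_model takes no time and is no camera call; for the wrist camera it gives the pose at the moment of the call.
A pose or a line that the arm cannot do raises MotionError and nothing moves.
- finish_job(): hands the job in; it is judged then, once.
The state is a dict: "time_s": time; "q": joint angles; "joint_velocities": joint speeds; "effort": joint torques, N m; "tcp_pos": TCP position; "tcp_rot": TCP orientation; "contact_force": force on the tool from outside, world axes, zero at the start; "moment": the same for the moment, N m; "finger_gap": opening from 0.0 (shut) to 1.0 (fully open); "grasp_force": force on a finger pad.
Only numpy, scipy, OpenCV 4.12 (cv2) and the standard library are available. Lean on these libraries where they do the work, as an engineer would, in place of code of your own. Each camera call takes 0.05 s, during which the arm holds its last target. There are 200 camera calls.

## Working session

There is one attempt and no reset: what is moved stays moved. The work goes in short steps, each a Python script; the robot and the scene stay as the last script left them, time stands still between calls to the robot, and variables do not carry over. Pictures are saved under pics/ and viewed, at most 10 in all, crops included, and the job is handed in when it is done.

```bash
ls; mkdir -p pics; python3 - <<'E'
from cell import *
import cv2,numpy as np
for n in ["top","side","wrist"]:
    im=capture(n); cv2.imwrite(f"pics/{n}0.png",cv2.resize(im[:,:,::-1],(800,600),interpolation=cv2.INTER_CUBIC))
    m=camera_model(n); np.save(f"{n}0.npy",m,allow_pickle=True)
    T=np.linalg.inv(m["camera_from_world"]);print(n,m["fx"],m["cx"],m["cy"],m["dist"],T.round(3).tolist())
o=observe();print(o["time_s"],o["tcp_pos"],o["tcp_rot"],o["finger_gap"])
E
```

```text
pics
top 403.23478342474806 281.4778378027288 215.85808909682532 [0.03524462 0.         0.         0.         0.        ] [[0.027, -0.994, 0.104, 0.373], [-1.0, -0.027, -0.003, -0.079], [0.005, -0.104, -0.995, 1.189], [0.0, 0.0, 0.0, 1.0]]
side 470.84587965356627 279.9022660785992 213.32391100911428 [-0.06583919  0.          0.          0.          0.        ] [[0.998, -0.046, 0.046, 0.428], [-0.062, -0.452, 0.89, -1.274], [-0.02, -0.891, -0.454, 0.679], [0.0, 0.0, 0.0, 1.0]]
wrist 360.1019935956556 275.8623959931831 217.0487302787853 [-0.09767967  0.          0.          0.          0.        ] [[0.325, 0.912, 0.249, 0.149], [0.946, -0.313, -0.087, 0.636], [-0.002, 0.263, -0.965, 0.373], [0.0, 0.0, 0.0, 1.0]]
0.15 [0.21156941 0.61410445 0.23062388] [ 1.65094928e-01  9.86277466e-01 -6.47945702e-04 -6.86233396e-05] 1.0034147363226884
```

View pics/top0.png

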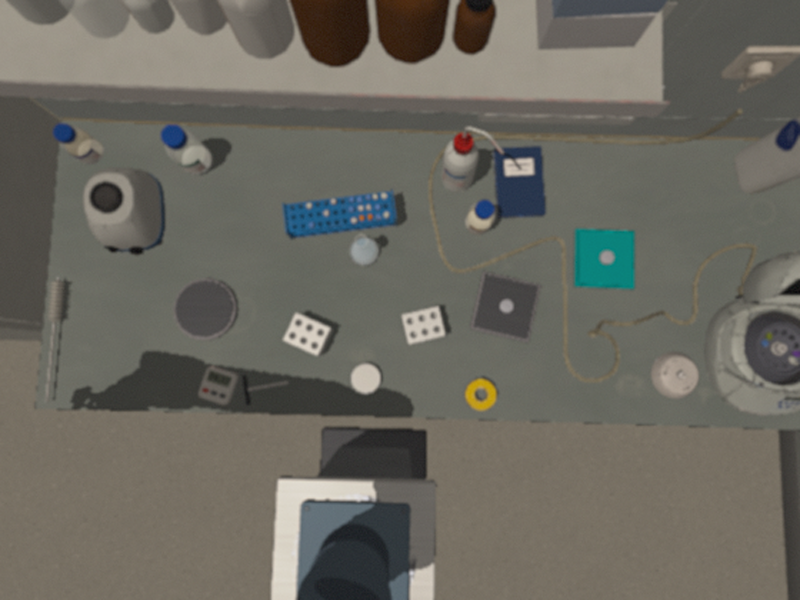

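View pics/side0.png

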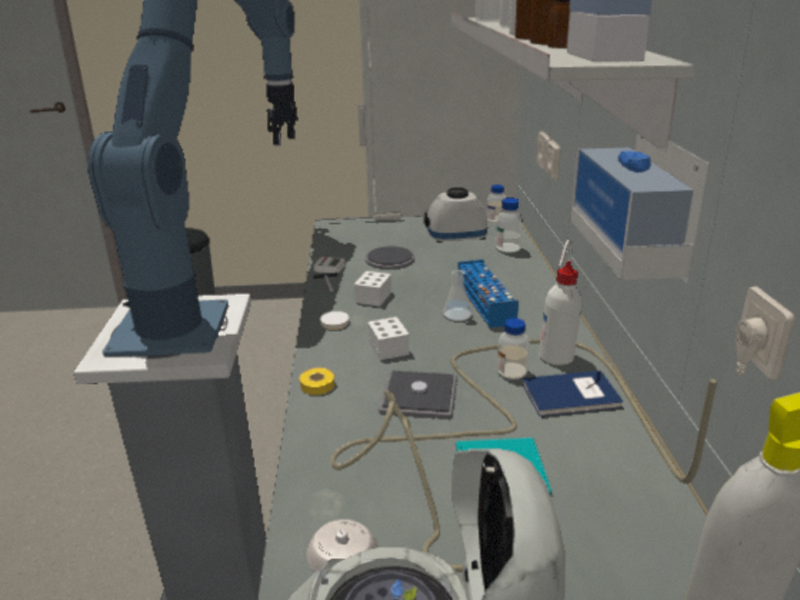

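The top view shows, in 800-px coordinates, the blocks at (308,334) and (424,325), the round plate at (206,309) and the square plate with its boss at (506,306). The turquoise decoy is at (606,257), flask (364,250), dish (366,378), timer (219,384) and tape (482,395). The side view agrees: blocks at (373,288) and (388,338), square plate at (420,393), round plate at (390,257).

```bash
python3 - <<'E'
import cv2
a=cv2.imread("pics/top0.png");b=cv2.imread("pics/side0.png")
# native crops
def crop(p,x0,y0,w,h,s,out):
    im=cv2.resize(cv2.imread(p),(560,420),interpolation=cv2.INTER_AREA)[y0:y0+h,x0:x0+w]
    cv2.imwrite(out,cv2.resize(im,None,fx=s,fy=s,interpolation=cv2.INTER_CUBIC))
crop("pics/top0.png",118,150,266,140,3,"pics/topc.png")
crop("pics/side0.png",205,160,130,140,4,"pics/sidec.png")
E
```

```text
(no output)
```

View pics/topc.png

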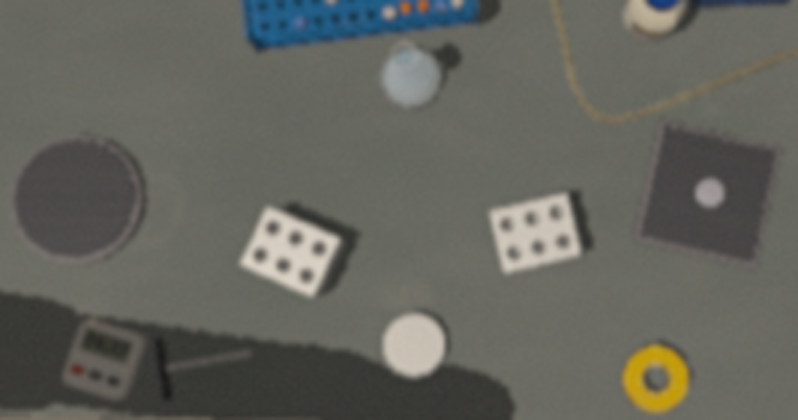

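View pics/sidec.png

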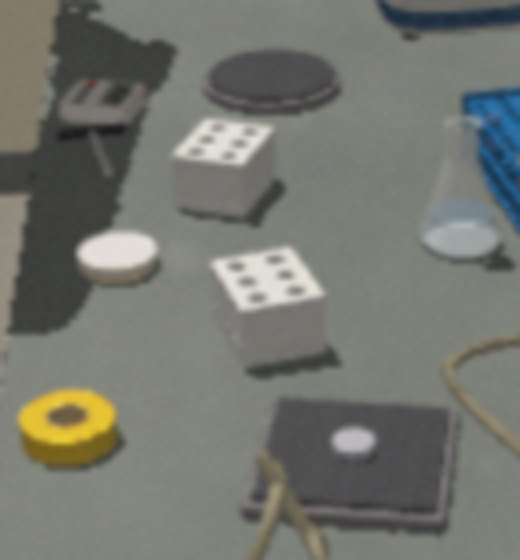

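Top crop: well patterns of block A centre on (290,252) and of block B on (535,233), boss at (709,192), round plate at (77,199). Side crop: A (223,141), B (266,279), boss (354,440), round plate (272,77). Both plates are clear of clutter, though the hose passes over the corner of the square plate in the side view. I triangulate these points next.

```bash
cat > h.py <<'E'
from cell import *
import cv2,numpy as np
from scipy.spatial.transform import Rotation as R
def ray(m,p):
    K=np.array([[m["fx"],0,m["cx"]],[0,m["fy"],m["cy"]],[0,0,1.]])
    u=cv2.undistortPoints(np.array(p,float).reshape(-1,1,2),K,np.array(m["dist"],float)).reshape(-1,2)
    T=np.linalg.inv(m["camera_from_world"]);d=np.c_[u,np.ones(len(u))]@T[:3,:3].T
    return T[:3,3],d/np.linalg.norm(d,axis=1,keepdims=True)
def tri(rs):
    A=np.zeros((3,3));b=np.zeros(3)
    for o,d in rs:
        P=np.eye(3)-np.outer(d,d);A+=P;b+=P@o
    x=np.linalg.solve(A,b);return x,[np.linalg.norm((np.eye(3)-np.outer(d,d))@(x-o)) for o,d in rs]
def onz(m,p,z):
    o,d=ray(m,p);return o+d*((z-o[2])/d[:,2])[:,None]
def nat(p,off,s): return (np.array(p,float)+.5)/s-.5+np.array(off)
E
python3 - <<'E'
from h import *
M={n:camera_model(n) for n in("top","side")}
t=lambda p:nat(p,(118,150),3); s=lambda p:nat(p,(205,160),4)
W={"A":([(273,228),(296,238),(319,248),(260,255),(283,265),(306,275)],[(219,128),(249,133),(208,139),(240,144),(196,151),(228,156)],[(268,206),(342,238),(316,298),(240,264)]),
"B":([(506,225),(531,219),(556,213),(514,253),(538,247),(563,241)],[(236,267),(274,260),(247,282),(283,275),(258,298),(295,290)],[(489,210),(572,192),(583,256),(504,273)]),
"boss":([(709,192)],[(354,440)],None),"round":([(77,199)],[(272,77)],None),
"dish":([(414,345)],[(118,252)],None),"tape":([(657,378)],[(69,415)],None)}
for k,(a,b,c) in W.items():
    rs=[]
    for n,p in(("top",t(np.mean(a,0))),("side",s(np.mean(b,0)))):
        o,d=ray(M[n],p);rs.append((o,d[0]))
    x,e=tri(rs);print(k,x.round(4),np.round(e,4))
    if c:
        q=onz(M["top"],t(c),.046);w=onz(M["top"],t(a),.046)
        print(" corners ctr",q.mean(0).round(4),"sides",[round(np.linalg.norm(q[i]-q[i-1]),4) for i in range(4)],"wells ctr",w.mean(0).round(4),"yaw long",np.degrees(np.arctan2(*(w[2]+w[5]-w[0]-w[3])[1::-1])))
sq=onz(M["top"],t([(665,124),(777,148),(755,263),(640,237)]),.010);print("sq",sq.mean(0),[round(np.linalg.norm(sq[i]-sq[i-1]),4) for i in range(4)],np.degrees(np.arctan2(*(sq[1]-sq[0])[1::-1])))
print("timer,flask",onz(M["top"],t([(104,358),(412,85)]),.01).round(3))
E
```

```text
A [0.4381 0.1075 0.0435] [0.0002 0.0002]
 corners ctr [0.4379 0.1052 0.046 ] sides [np.float64(0.0604), np.float64(0.0766), np.float64(0.0613), np.float64(0.0787)] wells ctr [0.4378 0.1071 0.046 ] yaw long -111.89240157864405
B [ 0.4617 -0.1239  0.0437] [0.0001 0.0001]
 corners ctr [ 0.4619 -0.1261  0.046 ] sides [np.float64(0.0614), np.float64(0.0808), np.float64(0.0617), np.float64(0.0764)] wells ctr [ 0.4615 -0.1239  0.046 ] yaw long -74.80147748974682
boss [ 0.5084 -0.2935  0.0193] [0.0003 0.0003]
round [0.4863 0.3221 0.0079] [0.0006 0.0006]
dish [ 0.3534 -0.0111  0.0104] [0.0008 0.0008]
tape [ 0.3282 -0.2453  0.0175] [0.0006 0.0006]
sq [ 0.50849586 -0.29535151  0.01      ] [np.float64(0.1147), np.float64(0.1122), np.float64(0.1157), np.float64(0.1144)] -100.75223487049855
timer,flask [[ 0.333  0.286  0.01 ]
 [ 0.608 -0.001  0.01 ]]
```

Both well centres come out at z≈0.0436 (0.046 expected) and the sides measure 60 to 61 by 76 to 80 mm. The boss top is at 0.019 (0.022 expected), and every point is within reach. Next I pick block A.

```bash
cat >> h.py <<'E'
def down(yaw_deg):  # tool x along yaw, z down
    a=np.radians(yaw_deg);x=np.array([np.cos(a),np.sin(a),0]);z=np.array([0,0,-1.])
    return R.from_matrix(np.c_[x,np.cross(z,x),z]).as_quat()
def best(pos,yaw):
    c=[(abs(q[6]),y) for y in(yaw,yaw+180) if (q:=solve_ik(pos,down(y))) is not None]
    print("ik",c);return min(c)[1]
def st(s=""):
    o=observe();print(s,"t%.1f"%o["time_s"],np.round(o["tcp_pos"],4),"gap%.3f"%o["finger_gap"],"gf",np.round(o["grasp_force"],1),"F",np.round(o["contact_force"],1),"q",np.round(o["q"],2))
def pick(x,y,yaw):
    yaw=best([x,y,.2],yaw)
    move_ptp([x,y,.2],down(yaw));st("above");move_l([x,y,.008],.12);st("low")
    command_gripper(0.,80);st("grip");move_l([x,y,.25],.15);st("lift");return yaw
E
python3 - <<'E'
from h import *
print(pick(.438,.1073,68))
# presentation search
q0=np.array(observe()["q"]);res=[]
for x in(.35,.45,.55):
  for y in(-.2,-.05,.1):
    for z in(.3,.4):
      for az in(-90,-75,-60):
        for el in(0,-15,15):
          d=R.from_euler("ZY",[az,-el],degrees=True).apply([1,0,0])
          for s in(1,-1):
            yy=s*np.cross(d,[0,0,1]);yy/=np.linalg.norm(yy)
            Q=R.from_matrix(np.c_[np.cross(yy,d),yy,d]).as_quat()
            q=solve_ik([x,y,z],Q)
            if q is not None: res.append((abs(np.array(q)-q0).max(),x,y,z,az,el,s,np.round(q,2).tolist()))
res.sort(key=lambda r:r[0]);print(len(res));[print(r) for r in res[:12]]
print([r for r in res if r[4]==-90 and r[5]==0][:6])
E
```

```text
ik [(np.float64(0.5385390238572935), 68), (np.float64(2.4122929666376627), 248)]
above t2.2 [0.4382 0.1086 0.2   ] gap0.996 gf 0.0 F [ 0.4 -0.3  0. ] q [-0.8   0.26  0.53  2.1  -0.18  0.82 -0.54]
low t3.9 [0.4384 0.1074 0.0085] gap0.996 gf 0.0 F [ 0.9 -0.1  1. ] q [-0.57  0.64  0.29  2.18 -0.47  0.38 -0.29]
grip t4.3 [0.4383 0.1075 0.0086] gap0.696 gf 85.6 F [-2.2  0.6  7.8] q [-0.57  0.64  0.29  2.18 -0.47  0.38 -0.29]
lift t6.0 [0.4375 0.1071 0.2494] gap0.691 gf 86.2 F [-0.1 -0.  -3.5] q [-0.84  0.18  0.57  2.05 -0.12  0.95 -0.59]
68
276
(np.float64(0.6921948951380579), 0.45, 0.1, 0.3, -90, -15, -1, [-1.18, 0.78, 0.51, 1.75, 0.57, 1.64, -0.89])
(np.float64(0.7039411600705204), 0.35, 0.1, 0.3, -90, -15, -1, [-1.32, 0.69, 0.48, 1.94, 0.49, 1.65, -1.02])
(np.float64(0.7467915106906478), 0.55, 0.1, 0.3, -90, -15, -1, [-1.04, 0.89, 0.52, 1.53, 0.63, 1.65, -0.77])
(np.float64(0.7544892419133988), 0.35, 0.1, 0.3, -75, -15, -1, [-1.41, 0.6, 0.41, 2.08, 0.63, 1.55, -1.08])
(np.float64(0.7901945911761813), 0.35, -0.05, 0.3, -90, -15, -1, [-1.2, 0.58, 0.54, 2.2, 0.67, 1.43, -1.07])
(np.float6
[... 680 characters left out ...]
 -15, -1, [-1.43, 0.41, 0.42, 2.04, 0.7, 1.75, -0.97])
[(np.float64(0.790499685511633), 0.45, 0.1, 0.3, -90, 0, -1, [-1.2, 0.95, 0.53, 1.73, 0.63, 1.74, -0.92]), (np.float64(0.8028999378270548), 0.35, 0.1, 0.3, -90, 0, -1, [-1.32, 0.87, 0.47, 1.91, 0.53, 1.75, -1.06]), (np.float64(0.8116544950620356), 0.35, -0.05, 0.3, -90, 0, -1, [-1.2, 0.8, 0.51, 2.18, 0.69, 1.5, -1.15]), (np.float64(0.8595271948613354), 0.55, 0.1, 0.3, -90, 0, -1, [-1.08, 1.04, 0.56, 1.51, 0.7, 1.74, -0.79]), (np.float64(0.893390253656763), 0.45, -0.05, 0.3, -90, 0, -1, [-1.09, 0.88, 0.58, 1.98, 0.77, 1.49, -1.01]), (np.float64(0.8973841929606269), 0.45, 0.1, 0.4, -90, 0, -1, [-1.23, 0.79, 0.57, 1.73, 0.73, 1.84, -0.82])]
```

```bash
cat >> h.py <<'E'
def show(name,pos=(.45,.05,.32)):
    d=np.array([0,-1.,0]);yy=-np.cross(d,[0,0,1.])
    move_ptp(list(pos),R.from_matrix(np.c_[np.cross(yy,d),yy,d]).as_quat());pause(.2);st("show")
    im=capture("side");m=camera_model("side")
    K=np.array([[m["fx"],0,m["cx"]],[0,m["fy"],m["cy"]],[0,0,1.]]);T=np.array(m["camera_from_world"])
    u=cv2.projectPoints(np.array([pos],float),T[:3,:3],T[:3,3],K,np.array(m["dist"],float))[0].ravel().astype(int)
    c=im[u[1]-35:u[1]+35,u[0]-40:u[0]+40,::-1];cv2.imwrite(f"pics/{name}.png",cv2.resize(c,None,fx=7,fy=7,interpolation=cv2.INTER_CUBIC))
E
python3 - <<'E'
from h import *
show("showA")
E
```

```text
show t7.1 [0.4499 0.0485 0.3208] gap0.692 gf 86.8 F [-0.1  0.4 -2.3] q [-1.17  0.88  0.55  1.83  0.69  1.68 -0.93]
```

View pics/showA.png

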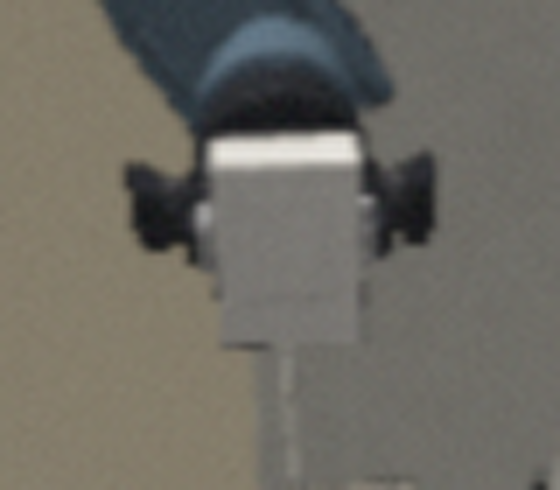

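The underside faces the camera, spanning x 215 to 360 and y 165 to 345. It is mostly uniform, but there is a faint line at (245..335, 298), where the lower edge of a 40 mm recess would be. I average several frames and stretch the contrast, with a second pose as a check.

```bash
cat >> h.py <<'E'
def view(el,az=-90,pos=(.45,.05,.32),n=6):
    d=R.from_euler("ZY",[az,-el],degrees=True).apply([1,0,0]);yy=-np.cross(d,[0,0,1.]);yy/=np.linalg.norm(yy)
    move_ptp(list(pos),R.from_matrix(np.c_[np.cross(yy,d),yy,d]).as_quat());pause(.2)
    im=np.mean([capture("side").astype(float) for _ in range(n)],0).mean(2)
    m=camera_model("side");T=np.array(m["camera_from_world"])
    u=cv2.projectPoints(np.array([pos],float),T[:3,:3],T[:3,3],np.array([[m["fx"],0,m["cx"]],[0,m["fy"],m["cy"]],[0,0,1.]]),np.array(m["dist"],float))[0].ravel().astype(int)
    c=im[u[1]-20:u[1]+24,u[0]-20:u[0]+20];v=c[20:24,15:25].mean();print(el,az,v,c[12:32,20].round().tolist())
    return cv2.resize(np.clip((c-v)*5+128,0,255).astype(np.uint8),None,fx=6.6,fy=6.6,interpolation=cv2.INTER_CUBIC)
def views(name):
    cv2.imwrite(f"pics/{name}.png",np.hstack([view(0),view(20),view(0,-70)]));st()
E
python3 - <<'E'
from h import *
views("enhA")
E
```

```text
0 -90 117.44166666666665 [120.0, 120.0, 117.0, 118.0, 118.0, 118.0, 118.0, 118.0, 116.0, 118.0, 117.0, 116.0, 117.0, 117.0, 116.0, 113.0, 113.0, 117.0, 118.0, 116.0]
20 -90 133.02361111111114 [130.0, 126.0, 132.0, 134.0, 134.0, 134.0, 133.0, 134.0, 133.0, 132.0, 133.0, 132.0, 133.0, 131.0, 130.0, 129.0, 133.0, 133.0, 132.0, 133.0]
0 -70 115.35555555555557 [119.0, 118.0, 116.0, 115.0, 117.0, 116.0, 116.0, 116.0, 115.0, 115.0, 116.0, 115.0, 116.0, 114.0, 115.0, 112.0, 111.0, 115.0, 115.0, 115.0]
 t9.8 [0.4501 0.0498 0.3199] gap0.693 gf 86.8 F [ 0.8 -0.8 -3.3] q [-1.33  0.79  0.52  2.08  0.89  1.48 -1.08]
```

View pics/enhA.png

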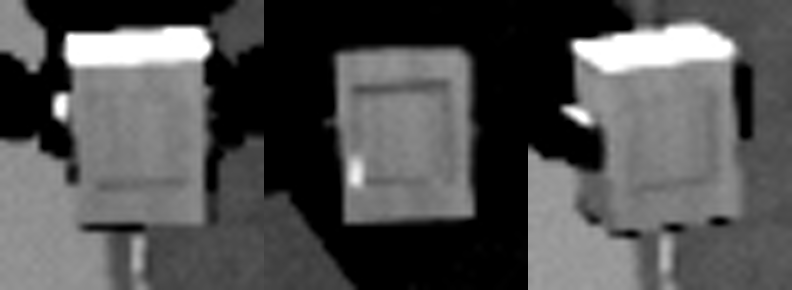

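The recess shows clearly in all three views, so block A belongs on the square plate. I place it at the measured boss centre, aligned with the plate.

```bash
cat >> h.py <<'E'
def place(x,y,yaw,z0=.0225):
    move_ptp([x,y,.2],down(yaw));pause(.2);st("above");f0=observe()["contact_force"][2]
    move_l([x,y,z0+.018],.12);z=z0+.006
    move_l([x,y,z],.05);st("near")
    while z>z0-.003:
        z-=.0015;move_l([x,y,z],.03);f=observe()["contact_force"][2]-f0
        if f>4: break
    st(f"down z={z:.4f} df={f:.1f}")
E
python3 - <<'E'
from h import *
print([solve_ik([.5084,-.2935,z],down(y)) is not None for z in(.2,.02) for y in(79,259)])
place(.5084,-.2935,79)
E
```

```text
[True, True, True, True]
above t11.5 [ 0.5088 -0.2915  0.1993] gap0.691 gf 86.4 F [-0.1  0.4 -3.4] q [-0.01  0.53  0.63  1.77 -0.37  0.96  0.58]
near t13.4 [ 0.5081 -0.2933  0.0281] gap0.691 gf 86.4 F [-0.3 -0.3 -3.5] q [ 0.11  0.77  0.47  1.84 -0.54  0.66  0.71]
down z=0.0225 df=4.1 t14.4 [ 0.5086 -0.2937  0.0227] gap0.694 gf 86.7 F [0.8 0.6 0.7] q [ 0.11  0.78  0.46  1.84 -0.54  0.65  0.71]
```

It seated at z=0.0225, where the plate top should put it (on the boss it would have stopped near 0.0305). I release it and check while moving to the other block.

```bash
python3 - <<'E'
from h import *
command_gripper(1.0);st("open");move_l([.5084,-.2935,.2],.15)
x,y=.4617,-.1239
yaw=best([x,y,.2],-75);move_ptp([x,y,.2],down(yaw));st("aboveB");print(yaw)
t=capture("top");s=capture("side")
a=t[150:290,250:390,::-1];b=s[200:300,215:345,::-1]
cv2.imwrite("pics/chk.png",np.hstack([cv2.resize(a,(390,390),interpolation=cv2.INTER_CUBIC),cv2.resize(b,(390,390*100//130),interpolation=cv2.INTER_CUBIC) if 0 else cv2.copyMakeBorder(cv2.resize(b,(390,300),interpolation=cv2.INTER_CUBIC),0,90,0,0,cv2.BORDER_CONSTANT)]))
E
```

```text
open t14.8 [ 0.5085 -0.2936  0.0226] gap0.999 gf 0.0 F [-0.7  0.1 -0.1] q [ 0.11  0.78  0.46  1.84 -0.54  0.65  0.71]
ik [(np.float64(2.1550578205071407), -75), (np.float64(0.6489398953588456), 105)]
aboveB t16.9 [ 0.4619 -0.1243  0.2   ] gap0.997 gf 0.0 F [ 0.1 -0.1  0.3] q [-0.29  0.32  0.56  2.04 -0.22  0.85  0.65]
105
```

View pics/chk.png

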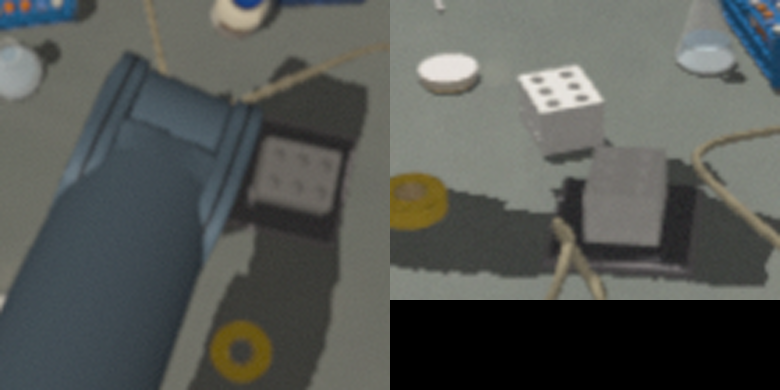

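Block A stands level on the square plate (left crop centre (298,175), side crop (625,195)) and the bystanders are unmoved. I take the second block and look at its underside too.

```bash
python3 - <<'E'
from h import *
pick(.4617,-.1239,105)
try: views("enhB")
except MotionError as e: print(e)
E
```

```text
ik [(np.float64(0.6489398953588456), 105), (np.float64(0.6489398953588456), 285)]
above t17.2 [ 0.4618 -0.1247  0.1999] gap0.997 gf 0.0 F [ 0.3 -1.2 -0.1] q [-0.29  0.32  0.56  2.04 -0.22  0.85  0.65]
low t19.0 [ 0.4622 -0.124   0.0085] gap0.999 gf 0.0 F [-0.3  0.2 -0. ] q [-0.09  0.67  0.32  2.11 -0.48  0.43  0.87]
grip t19.3 [ 0.462  -0.1239  0.0086] gap0.691 gf 86.1 F [-0.5  0.9  7.3] q [-0.09  0.67  0.32  2.11 -0.48  0.43  0.87]
lift t21.1 [ 0.4612 -0.1238  0.2493] gap0.692 gf 86.8 F [ 0.4  0.2 -5.4] q [-0.34  0.24  0.59  1.99 -0.16  0.96  0.6 ]
0 -90 112.84722222222221 [114.0, 114.0, 113.0, 113.0, 114.0, 113.0, 112.0, 112.0, 113.0, 113.0, 112.0, 112.0, 113.0, 113.0, 112.0, 113.0, 114.0, 114.0, 113.0, 114.0]
20 -90 127.6875 [127.0, 128.0, 128.0, 128.0, 128.0, 127.0, 128.0, 127.0, 128.0, 127.0, 127.0, 127.0, 128.0, 127.0, 128.0, 127.0, 127.0, 128.0, 128.0, 129.0]
0 -70 111.275 [113.0, 112.0, 112.0, 112.0, 112.0, 110.0, 111.0, 111.0, 110.0, 111.0, 110.0, 110.0, 110.0, 111.0, 109.0, 110.0, 110.0, 111.0, 111.0, 111.0]
 t24.9 [0.4501 0.0499 0.3198] gap0.690 gf 87.5 F [ 0.2  0.8 -5.5] q [-1.28  0.77  0.47  2.07  0.91  1.52 -1.1 ]
```

View pics/enhB.png

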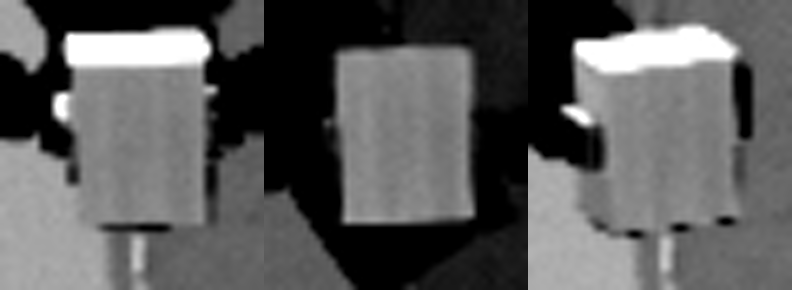

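Its underside is plain with no recess outline, so it goes on the round plate.

```bash
python3 - <<'E'
from h import *
c=onz(camera_model("top"),nat([(77,199)],(118,150),3),.012)[0];print(c)
x,y=c[:2];q0=np.array(observe()["q"])
b=min((np.abs(np.array(q)-q0).max(),w) for w in range(0,360,15) if (q:=solve_ik([x,y,.2],down(w))) is not None and solve_ik([x,y,.02],down(w)) is not None);print(b)
place(x,y,b[1])
E
```

```text
[0.48531033 0.32069977 0.012     ]
(np.float64(1.112479796076634), 75)
above t26.1 [0.4838 0.3201 0.1985] gap0.694 gf 87.2 F [-0.1 -0.2 -4.7] q [-0.93  0.47  0.36  1.77 -0.2   0.93 -0.75]
near t28.0 [0.485  0.3205 0.028 ] gap0.694 gf 87.2 F [ 0.5 -0.  -5.7] q [-0.85  0.73  0.26  1.85 -0.3   0.61 -0.67]
down z=0.0210 df=18.9 t29.2 [0.4856 0.3209 0.0227] gap0.696 gf 89.4 F [-5.9 -4.  14.2] q [-0.85  0.73  0.26  1.85 -0.31  0.6  -0.66]
```

Contact came at TCP z=0.0227, so it sits flat on the plate top. I release, move clear and check.

```bash
python3 - <<'E'
from h import *
o=observe()["tcp_pos"];move_l([o[0],o[1],.0227],.02)
command_gripper(1.0);st("open");move_l([o[0],o[1],.25],.15)
move_joints([-1.305,.536,-.004,1.538,.003,1.067,-.071]);st("away")
t=capture("top")[150:290,118:384,::-1];cv2.imwrite("pics/end.png",cv2.resize(t,None,fx=3,fy=3,interpolation=cv2.INTER_CUBIC))
E
```

```text
open t29.9 [0.4858 0.321  0.0228] gap1.003 gf 0.0 F [ 0.8 -0.2 -0.3] q [-0.85  0.73  0.26  1.84 -0.31  0.6  -0.67]
away t33.0 [0.2144 0.6136 0.2315] gap0.999 gf 0.0 F [ 0.6 -0.1 -0.6] q [-1.3   0.54 -0.    1.54  0.    1.07 -0.07]
```

View pics/end.png

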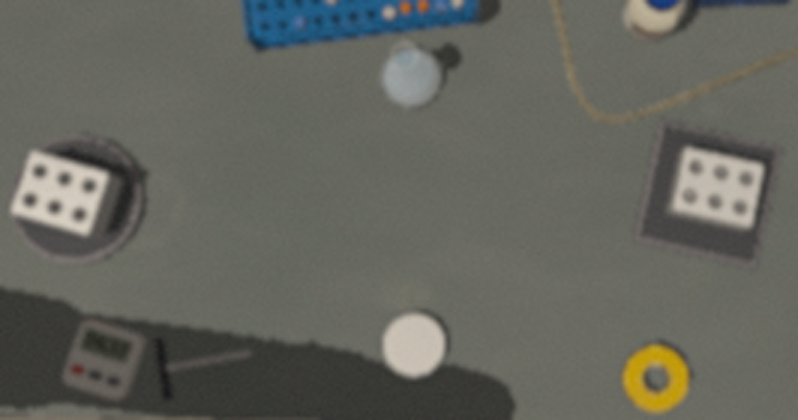

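Both blocks are on their plates: wells centred at (718,187) on the square plate and (59,193) on the round one. Bystanders sit at the same pixels as before. One numeric check, then hand-in.

```bash
python3 - <<'E'
from h import *
p=onz(camera_model("top"),nat([(717.8,187.5),(59.3,193.5)],(118,150),3),.058);print(p)
d=np.linalg.norm(p[:,:2]-[[.5084,-.2935],[.4853,.3207]],axis=1);print(d)
if d.max()<.007: print(finish_job())
E
```

```text
[[ 0.50814302 -0.29459133  0.058     ]
 [ 0.48565114  0.32175981  0.058     ]]
[0.00112118 0.00111646]
the job is handed in; nothing more can be done
None
```

The recessed block sits flat over the boss on the square plate and the flat block is on the round plate, each about 1 mm from the measured centre; the flask, dish, timer and tape show no movement in the last picture, and the job was handed in at about 33 s.

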